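Seat a bat insert in the bat ring of a banding wheel

ROBOT

A 6-joint arm with a two-finger parallel gripper is mounted at the origin on the work surface. World frame = base frame: x ahead of the robot, y to its left, z up, the work surface at z = 0. Lengths are in m, angles in rad, forces in N, time in s.
With the tool pointing down it reaches from about 0.275 to 0.775 m from the base axis. Payload 14.6 kg.
Tool frame: the origin (TCP) lies midway between the tips of the shut fingers; the grasp point (between the pads) lies r.hold_point_z behind it (r.hold_point_z is the distance from the TCP to the grasp point, in m); z points along the fingers, y is the line along which they close (so a half turn about z gives the same grasp; the last joint's range is limited). The gripper opens to 85 mm and grips with 20 to 120 N. Pads are 22 mm wide; open, the fingers measure 114 mm over their backs; the gripper's body (76 mm by 85 mm) begins 54 mm behind the grasp point. The pads swing forward as they close: fully open they stand 13 mm farther back than shut.
Start: joints at [1.001, 0.263, -0.048, 1.259, 0, 1.415], TCP at [0.212, 0.48, 0.231] pointing down, gripper open.
Joint ranges: [-2.65, 2.65], [-0.89, 1.7], [-1.18, 1.37], [-2.13, 2.11], [-1.35, 1.29], [-3.14, 3.14]. Speed limits (rad/s): [1.89, 1.89, 2.57, 2.79, 3.14, 3.14].

INTERFACE

Orientations are given as [roll, pitch, yaw] about the fixed x, y, z axes, in that order (R = Rz(yaw) Ry(pitch) Rx(roll)).
In Python, from station import r, solve_ik, viewer, order, telemetry gives the robot as it stands. Calls block until the motion is done:
- r.reach(position, orientation): joint-space move of the TCP to a pose.
- r.movel(position, rotation=None, feed=0.15, f_stop=None): straight line of the TCP; rotation=None keeps the orientation; feed is the mean speed in m/s. With f_stop (N) it stops when the force on the tool has changed by that much, and returns True; else False.
- r.movej(angles): joint-space move.
- r.open_jaws() and r.grab(grasp_force=None): open the fingers fully, or close them until they stop; grasp_force is the grip in N (None keeps the last).
- r.dwell(seconds).
- solve_ik(position, orientation): joint angles nearest the present ones, or None.
- viewer.grab_frame(name): name is "scene" or "top" or "wrist"; returns the picture (384x512x3 uint8, red, green, blue); there is no depth.
- viewer.camera_params(name): a dict with "intrinsics" (3x3 intrinsics, pixels), "R" (3x3) and "t" (3): a world point X has camera coordinates R X + t; the wrist camera has in their place "mount" (4x4, takes a point from camera to tool coordinates, whose origin is the TCP and whose axes are the flange's). Camera axes: x right, y down, z forward; pixel columns grow to the right and rows downward; lengths in m; the calibration is good to about 2 mm. A picture is of the moment at which its call begins: read the wrist's pose just before it. camera_params takes no time and is no camera call.
A pose or a line that the arm cannot do raises r.MotionError and nothing moves.
- order.close_job(): hands the job in; it is judged then, once.
Readings, each from a call of its own:
- telemetry.get_time_s(): time.
- telemetry.get_qpos(): joint angles.
- telemetry.get_joint_velocities(): joint speeds.
- telemetry.get_tau(): joint torques, N m.
- telemetry.get_position(): TCP position.
- telemetry.get_orientation(): TCP orientation.
- telemetry.get_ft_force(): force on the tool from outside, world axes, zero at the start.
- telemetry.get_wrist_torque(): the same for the moment, N m.
- telemetry.get_gripper_width(): finger opening in m.
- telemetry.get_finger_force(): force on a finger pad.
Only numpy, scipy, OpenCV 4.12 (cv2) and the standard library are available. Lean on these libraries where they do the work, as an engineer would, in place of code of your own. Each camera call takes 0.05 s, during which the arm holds its last target. There are 200 camera calls.

TASK

On the blue banding wheel, the loose dark hardboard insert lies part-way across the round opening of the plywood bat ring. Push it across the ring with the fingertips until it drops into the opening, take the fingers off it, then press down on its middle so it is sure to lie flat and fully home, and leave it there. Only push and press it, never pick it up, and leave the cup, the jar and the trimming tool standing or lying where they are.

Things in the scene. Friction and masses are not known exactly. Their poses are not given: they have to be found in the camera images.
- insert: loose dark brown hardboard disc, 100 mm diameter, 8 mm thick, 45 to 91 g, no handle. Origin: centre of its underside; z is its axis (up). Starts flat on top of the plywood ring, its centre 24 to 42 mm to any side of the opening's centre. Once nearer than about 14 mm its leading edge dips into the opening; it drops in wholly when nearly central (2 mm play all round)
- opening (a point): centre of the round opening in the pale plywood bat ring, level with the ring's top face, 100 mm above the table. The opening is 104 mm across and 8 mm deep; its floor is the blue wheel head, so a seated insert is flush with the ring's top. The ring is 200 mm across outside
- wheel: blue banding wheel: foot 140 mm across, fast on the table; origin at the centre of the foot's underside, right below the opening. Its head (196 mm across) and the ring screwed flush on it turn together about the vertical axis through the opening's centre, with slight friction (0.06 N m); a push along a line through the centre does not turn them
- cup: bystander: open terracotta tea cup, 76 mm across the rim, 80 mm high; origin at the centre of its underside; stands beside the wheel
- jar: bystander: white jar with a steel lid, 68 mm across, 78 mm high; origin at the centre of its underside; stands beside the wheel
- trimmer: bystander: loop trimming tool with a turned wooden handle, 180 mm long, 19 mm high, lying on the table between the robot and the wheel; origin at the underside near its middle, x along it towards the wire loop
Things that resemble listed ones, but are neither listed nor needed, are in the scene too. Of the things like the insert, leave any that is orange; of the rest the larger one is meant.

How it is judged:
On the way, in this order (a step that is already met when the one before it is completed fails the run):
1. the insert has dropped flat into the opening and the fingers are off it (horizontal distance between insert and opening below 0.005 m and z of insert in the frame of opening below -0.0065 m and angle between insert's own z axis and vertical below 0.025 rad and contact force between the fingers and insert below 0.2 N), for 0.2 s.
2. the fingers press the seated insert down on its middle (2 N or more, within 35 mm of the centre) (contact force between the fingers and insert above 2 N and horizontal distance between the grasp point and insert below 0.035 m and z of insert in the frame of opening below -0.0065 m), for 0.1 s.
At the end, for the whole second after the job is handed in: the insert lies at rest in the opening: centre within 5 mm of the opening's centre, flush (underside at least 6.5 mm below the ring's top), level within 1.4 degrees; cup, jar and trimming tool within 20 mm of where they were, cup and jar upright (horizontal distance between insert and opening below 0.005 m and z of insert in the frame of opening below -0.0065 m and angle between insert's own z axis and vertical below 0.025 rad and linear speed of insert below 0.02 m/s and angular speed of insert below 0.2 rad/s and distance of each of cup, jar, trimmer from where it was at the start of the episode below 0.02 m and angle between each of cup, jar's own z axis and vertical below 0.2 rad); the robot touches nothing.
It fails at once if the insert is lifted more than 6 mm off the ring (z of insert in the frame of opening above 0.006 m).
It fails at once if the insert is tipped up by more than 14 degrees (angle between insert's own z axis and vertical above 0.25 rad).
It fails at once if the cup, the jar or the trimming tool is moved more than 20 mm or the cup or jar is tipped (distance of any of cup, jar, trimmer from where it was at the start of the episode above 0.02 m or angle between any of cup, jar's own z axis and vertical above 0.3 rad).
It also fails if it takes over 40 s, if anything falls off the work surface, if the arm or the gripper's body presses on something with over 40 N, if the wrist force passes 120 N, or if a joint passes its speed limit or range.

## Working session

There is one attempt and no reset: what is moved stays moved. The work goes in short steps, each a Python script; the robot and the scene stay as the last script left them, time stands still between calls to the robot, and variables do not carry over. Pictures are saved under pics/ and viewed, at most 10 in all, crops included, and the job is handed in when it is done.

```bash
mkdir -p pics; python3 - <<'E'
from station import r,viewer,telemetry
import cv2
for n in("scene","top"):
    im=viewer.grab_frame(n); cv2.imwrite(f"pics/{n}0.png",im[:,:,::-1]); p=viewer.camera_params(n); print(n,p)
print(viewer.camera_params("wrist"),r.hold_point_z,telemetry.get_time_s(),telemetry.get_orientation())
E
```

```text
scene {'intrinsics': array([[369.49427595,   0.        , 247.945942  ],
       [  0.        , 369.49427595, 184.56127739],
       [  0.        ,   0.        ,   1.        ]]), 'R': array([[ 0.43305351,  0.90128431,  0.01229809],
       [ 0.75796264, -0.35673797, -0.54610499],
       [-0.48780867,  0.24581417, -0.83762647]]), 't': array([-0.22051575, -0.32108356,  1.2767637 ])}
top {'intrinsics': array([[480.22498581,   0.        , 256.29944249],
       [  0.        , 480.22498581, 192.52080001],
       [  0.        ,   0.        ,   1.        ]]), 'R': array([[-0.02164796, -0.99974606, -0.00625959],
       [-0.99429845,  0.02218304, -0.10430006],
       [ 0.10441243,  0.00396602, -0.99452618]]), 't': array([-1.09475618e-05,  4.83757734e-01,  1.16298284e+00])}
{'intrinsics': array([[344.52777689,   0.        , 254.59134186],
       [  0.        , 344.52777689, 189.97881883],
       [  0.        ,   0.        ,   1.        ]]), 'mount': array([[ 5.83072374e-04, -9.50043857e-01, -3.12115892e-01,
         7.95341071e-02],
       [ 9.99998860e-01,  9.88662420e-04, -1.14124580e-03,
         3.59684469e-04],
       [ 1.39281081e-03, -3.12114870e-01,  9.50043350e-01,
        -1.43315655e-01],
       [ 0.00000000e+00,  0.00000000e+00,  0.00000000e+00,
         1.00000000e+00]])} 0.0187 0.1 [-3.14067148e+00 -1.42487035e-04  2.72680454e+00]
```

View pics/top0.png

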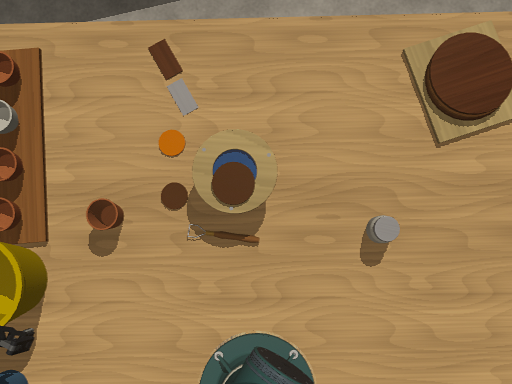

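View pics/scene0.png

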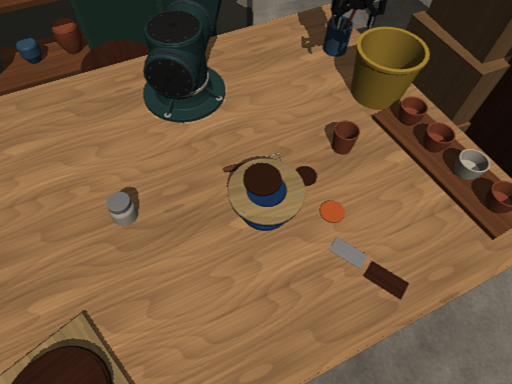

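The top view shows the ring centred near (235,172) and the dark insert near (233,184), offset towards the robot. The blue crescent is at (235,160), the cup at (104,214), the jar at (384,229) and the trimmer at (225,236). The small dark disc at (174,196) and the orange disc at (172,143) are decoys. The scene view agrees with this. Next I'll take a coarse fix and then a close wrist look.

```bash
cat > h.py <<'E'
import numpy as np,cv2
from station import r,viewer,telemetry,solve_ik,order
from scipy.spatial.transform import Rotation as Ro
def cam(n):
    p=viewer.camera_params(n); K=p["intrinsics"]
    if n=="wrist":
        T=np.eye(4); T[:3,:3]=Ro.from_euler("xyz",telemetry.get_orientation()).as_matrix(); T[:3,3]=telemetry.get_position()
        M=T@p["mount"]; return K,M[:3,:3],M[:3,3]
    return K,p["R"].T,-p["R"].T@p["t"]
def cast(c,uv,z):
    K,A,o=c; uv=np.atleast_2d(uv); d=np.c_[uv,np.ones(len(uv))]@np.linalg.inv(K).T@A.T
    return (o+d*((z-o[2])/d[:,2])[:,None])[:,:2]
def proj(c,P):
    K,A,o=c; q=(np.atleast_2d(P)-o)@A@K.T; return q[:,:2]/q[:,2:]
def circ(P,it=6,tol=.003):   # circle fit with outlier rejection
    k=np.ones(len(P),bool)
    for _ in range(it):
        Q=P[k]; s=np.linalg.lstsq(np.c_[2*Q,np.ones(len(Q))],(Q**2).sum(1),rcond=None)[0]
        R=np.sqrt(s[2]+s[:2]@s[:2]); e=abs(np.hypot(*(P-s[:2]).T)-R); k=e<max(tol,np.median(e)*1.5)
    return s[:2],R,k.sum()
def big(m,near=None):
    cs=cv2.findContours(m.astype(np.uint8),cv2.RETR_EXTERNAL,cv2.CHAIN_APPROX_NONE)[0]
    return max(cs,key=cv2.contourArea)[:,0].astype(float)
E
python3 - <<'E'
from h import *
c=cam("top"); im=viewer.grab_frame("top").astype(int)
w=np.zeros(im.shape[:2],bool); w[125:215,190:280]=1
dark=(im.sum(2)<190)&(im[...,0]>im[...,2]+15)&w
blue=(im[...,2]>im[...,0]+40)&w
print(im[184,233],im[160,235],im[140,235],im[125,235],im[205,235])
d=circ(cast(c,big(dark),.108)); b=circ(cast(c,big(blue),.1)); print(d,b)
print(cast(c,[235,172],.1), cast(c,[[104,214],[384,229]],.08),cast(c,[[190,232],[258,240]],.01))
for yaw in(0,np.pi,-np.pi/2,np.pi/2):
    print(yaw,solve_ik([d[0][0]-.08,d[0][1],.25],[np.pi,0,yaw]))
E
```

```text
[82 52 31] [ 51  76 113] [174 149  97] [177 141  91] [101  85  53]
(array([0.49829469, 0.04279063]), np.float64(0.048485977676417276), np.int64(120)) (array([0.52355552, 0.04024773]), np.float64(0.049153305640959814), np.int64(73))
[[0.52495016 0.03761702]] [[ 0.43507514  0.34860174]
 [ 0.38552762 -0.30741697]] [[ 0.39021787  0.15641679]
 [ 0.36675387 -0.01223466]]
0 [-0.0923914   0.07751287 -0.23264251  1.26064094  0.          3.04920125]
3.141592653589793 [-0.0923914   0.07751287 -0.23264251  1.26064094  0.         -0.0923914 ]
-1.5707963267948966 [-0.0923914   0.07751287 -0.23264251  1.26064094  0.         -1.66318773]
1.5707963267948966 [-0.0923914   0.07751287 -0.23264251  1.26064094  0.          1.47840492]
```

```bash
python3 - <<'E'
from h import *
r.reach([.55,.041,.30],[np.pi,0,np.pi]); r.dwell(.2)
c=cam("wrist"); im=viewer.grab_frame("wrist"); cv2.imwrite("pics/w1.png",im[:,:,::-1]); np.savez("w1.npz",im=im,K=c[0],A=c[1],o=c[2])
print(telemetry.get_time_s(),proj(c,[[.525,.04,.1],[.498,.043,.108]]))
E
```

```text
2.4167 [[253.33675164 134.61294275]
 [256.46472337 107.5178957 ]]
```

View pics/w1.png

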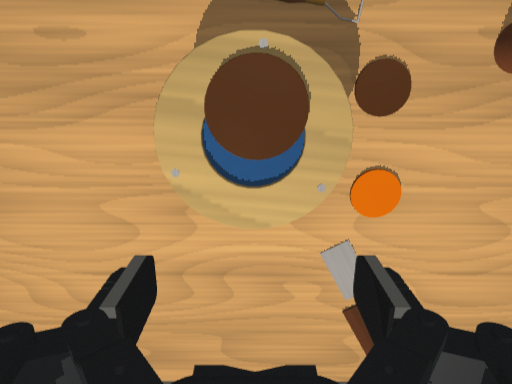

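The wrist view shows the insert near (257,106) and the opening's blue crescent, with its lower rim at row 187. The ring is centred near (253,129). I'll fit circles to these.

```bash
cat >> h.py <<'E'
def measure(im,c,guess=(.525,.04)):
    hsv=cv2.cvtColor(im,cv2.COLOR_RGB2HSV); i=im.astype(int)
    uv=proj(c,[[*guess,.1]])[0]; yy,xx=np.mgrid[:im.shape[0],:im.shape[1]]
    s=np.linalg.norm(proj(c,[[guess[0],guess[1]+.08,.1]])[0]-uv); w=np.hypot(xx-uv[0],yy-uv[1])<s
    blue=(i[...,2]>i[...,0]+15)&w
    dark=(i[...,0]<115)&(i[...,0]>i[...,2]+15)&(i.sum(2)<220)&w
    D=circ(cast(c,big(dark),.108),tol=.0015)
    U=big(blue|dark|((i.sum(2)<200)&w)); P=cast(c,U,.1)
    k=np.hypot(*(cast(c,U,.108)-D[0]).T)>D[1]+.004   # only rim not formed by the insert
    O=circ(P[k],tol=.0015)
    # ring centre with the known radius
    from scipy.optimize import least_squares
    f=least_squares(lambda q:np.hypot(*(P[k]-q).T)-.052,guess,loss="soft_l1",f_scale=.001)
    return D,O,f.x,np.abs(f.fun).mean()
E
python3 - <<'E'
from h import *
z=np.load("w1.npz"); print(measure(z["im"],(z["K"],z["A"],z["o"])))
c=(z["K"],z["A"],z["o"]); im=z["im"]
# check: outer ring extents by hand-read pixels, left 154, right 352 at row 129; bottom 227, top 30
print(cast(c,[[154,129],[352,129],[253,227],[264,30]],.1))
E
```

```text
((array([0.49855658, 0.04282773]), np.float64(0.04909207015339682), np.int64(281)), (array([0.52791728, 0.03972537]), np.float64(0.05096970854075635), np.int64(157)), array([0.52666023, 0.04000692]), np.float64(0.0005358082550732723))
[[ 0.51959366 -0.05849248]
 [ 0.51928414  0.13775732]
 [ 0.62539394  0.03966192]
 [ 0.42980637  0.04967791]]
```

Measured: opening (0.5265, 0.040), insert (0.4985, 0.0428), so the offset is 28 mm, inside the stated 24–42 mm. The ring's outer extents agree. The open fingers will straddle the rear of the disc and push along that line. First I'll touch the ring to get its height.

```bash
cat >> h.py <<'E'
O=np.array([.5266,.0399]); I=np.array([.4986,.0428]); u=(O-I)/np.linalg.norm(O-I); yaw=np.pi+np.arctan2(u[1],u[0])
rot=[np.pi,0,yaw]
def P(s,z): return [*(O+u*s),z]
def snap(n):
    c=cam("wrist"); im=viewer.grab_frame("wrist"); cv2.imwrite(f"pics/{n}.png",im[:,:,::-1]); np.savez(n+".npz",im=im,K=c[0],A=c[1],o=c[2]); return im,c
E
python3 - <<'E'
from h import *
r.reach(P(-.078,.2),rot); r.movel(P(-.078,.11),rot,.1)
hit=r.movel(P(-.078,.078),feed=.02,f_stop=3); z=telemetry.get_position()[2]; print(hit,z,telemetry.get_ft_force())
r.movel(P(-.078,z+.0025),feed=.03); r.dwell(.1); print(telemetry.get_ft_force(),telemetry.get_position(),telemetry.get_time_s(),telemetry.get_gripper_width())
if hit: 
    snap("w2"); open("z0","w").write(str(z))
E
```

```text
True 0.08682577782837929 [-0.3483993  -0.15227709  6.57017576]
[ 0.33526949 -0.45570578 -0.05599412] [0.44896609 0.04794844 0.08920061] 5.5333 0.08525556212858566
```

View pics/w2.png

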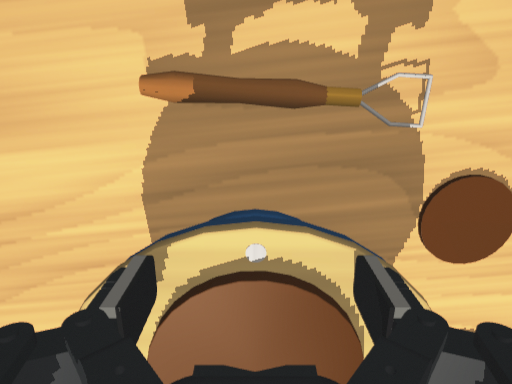

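The fingers stand on the ring at cols 150 and 360, with the disc's rear rim between them (top at row 272, centred). The touch height of 0.0998 matches the ring. Now I'll push.

```bash
python3 - <<'E'
from h import *
z=float(open("z0").read())+.0025
print(r.movel(P(-.046,z),feed=.03,f_stop=8))
for s in(-.043,-.041,-.039,-.038,-.037):
    h=r.movel(P(s,z),feed=.015,f_stop=6); f=telemetry.get_ft_force(); print(s,h,(f[:2]@u).round(2),f[2].round(2),((telemetry.get_position()[:2]-O)@u).round(4))
    if h: break
snap("w3"); print(telemetry.get_time_s())
E
```

```text
False
-0.043 False 0.66 -0.59 -0.0429
-0.041 False 0.62 -0.87 -0.0409
-0.039 False 0.1 -0.47 -0.0389
-0.038 False -0.92 0.3 -0.038
-0.037 False 0.22 -0.59 -0.037
8.2667
```

View pics/w3.png

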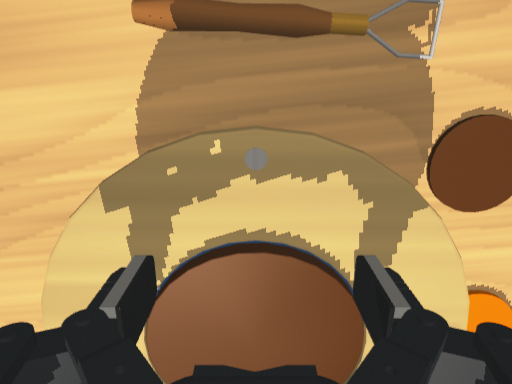

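Blue shows behind the disc's rear rim (row 241), so it is nearly central. I'll back off, rise and look.

```bash
python3 - <<'E'
from h import *
z=float(open("z0").read())+.0025
r.movel(P(-.055,z),feed=.06); r.movel(P(-.055,.15),feed=.15); r.movel(P(.025,.24),rot,feed=.2); r.dwell(.1)
im,c=snap("w4"); print(measure(im,c,O)); print(telemetry.get_time_s())
uv=proj(c,[[*O,.1]])[0].astype(int); print(uv); a=im[max(0,uv[1]-130):uv[1]+130,uv[0]-140:uv[0]+140]
cv2.imwrite("pics/w4c.png",cv2.resize(a[:,:,::-1],None,fx=2.2,fy=2.2))
E
```

```text
((array([0.52464983, 0.03976371]), np.float64(0.048667075782023526), np.int64(395)), (array([0., 0.]), np.float64(0.0), np.int64(0)), array([0.5266, 0.0399]), np.float64(nan))
10.175
[254 147]
  return _methods._mean(a, axis=axis, dtype=dtype,
  ret = ret.dtype.type(ret / rcount)
h.py:37: RuntimeWarning: Mean of empty slice.
  return D,O,f.x,np.abs(f.fun).mean()
```

View pics/w4c.png

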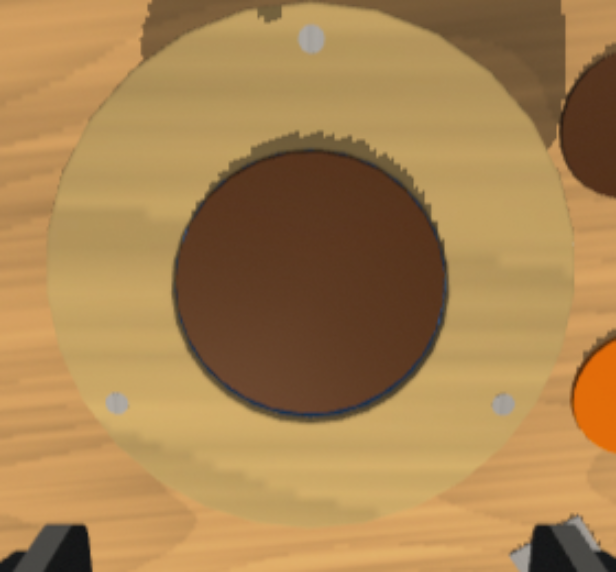

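The disc sits about 2 mm short. The shadow along its rear rim (crop rows 135–160) shows that the rear is still proud on the ring's edge. I'll push a little further, with the tips slightly lower.

```bash
cat > push.py <<'E'
from h import *
import sys
z=float(open("z0").read())+.0015
r.movel(P(-.055,.15),rot,feed=.2); r.movel(P(-.055,z+.004),feed=.1); r.movel(P(-.055,z),feed=.04); r.dwell(.1); f0=np.array(telemetry.get_ft_force())
r.movel(P(-.038,z),feed=.04,f_stop=8)
for s in np.arange(-.037,float(sys.argv[2])+1e-6,.001):
    h=r.movel(P(s,z),feed=.01,f_stop=6); f=telemetry.get_ft_force()-f0; print(s.round(4),h,(f[:2]@u).round(2),f[2].round(2))
    if h: break
r.movel(P(-.055,z),feed=.06); r.movel(P(-.055,.15),feed=.2); r.movel(P(.025,.24),rot,feed=.25); r.dwell(.1)
im,c=snap(sys.argv[1]); print(telemetry.get_time_s())
uv=proj(c,[[*O,.1]])[0].astype(int); a=im[max(0,uv[1]-130):uv[1]+130,uv[0]-140:uv[0]+140]
cv2.imwrite(f"pics/{sys.argv[1]}c.png",cv2.resize(a[:,:,::-1],None,fx=2.2,fy=2.2))
D=measure(im,c,O)[0]; print(D)
E
python3 -W ignore push.py w5 -.033
```

```text
-0.037 False -0.22 -0.22
-0.036 False -0.01 -0.9
-0.035 False -0.06 0.04
-0.034 False -0.08 -0.48
-0.033 False -0.72 0.84
15.5833
(array([0.52548713, 0.03973469]), np.float64(0.0478986784293846), np.int64(337))
```

View pics/w5c.png

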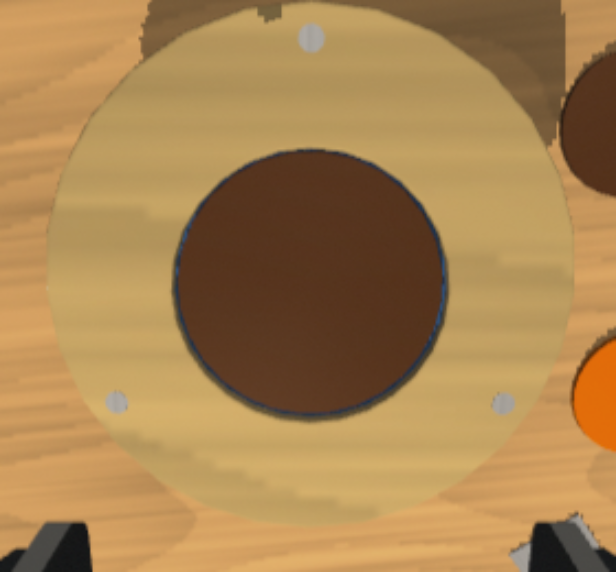

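The shadow is gone and an even gap shows all round, so the disc is seated flush. Next I'll shut the fingers and press the middle. Contact should come near z = 0.100.

```bash
python3 -W ignore - <<'E'
from h import *
r.grab(20); r.movel(P(-.001,.125),rot,feed=.2); r.dwell(.1); f0=np.array(telemetry.get_ft_force())
h=r.movel(P(-.001,.092),feed=.02,f_stop=6); z=telemetry.get_position()[2]; r.dwell(.1); f=telemetry.get_ft_force()-f0; print(h,z,f)
k=0
while h and f[2]<5 and k<6:
    z-=.0005; k+=1; r.movel(P(-.001,z),feed=.02); r.dwell(.1); f=telemetry.get_ft_force()-f0; print(z,f[2])
r.dwell(.3); print(telemetry.get_ft_force()-f0)
r.movel(P(-.001,.15),feed=.1); r.movel(P(.025,.24),feed=.25); r.dwell(.1)
im,c=snap("w6"); print(telemetry.get_time_s(),measure(im,c,O)[0])
uv=proj(c,[[*O,.1]])[0].astype(int); a=im[max(0,uv[1]-130):uv[1]+130,uv[0]-140:uv[0]+140]
cv2.imwrite("pics/w6c.png",cv2.resize(a[:,:,::-1],None,fx=2.2,fy=2.2))
E
```

```text
True 0.1000312094543458 [-1.04476477 -1.04035925  8.87050382]
[-6.19655309e-01 -3.72075405e-03  8.58665346e+00]
20.075 (array([0.52547264, 0.03972787]), np.float64(0.04790234318367899), np.int64(339))
```

View pics/w6c.png

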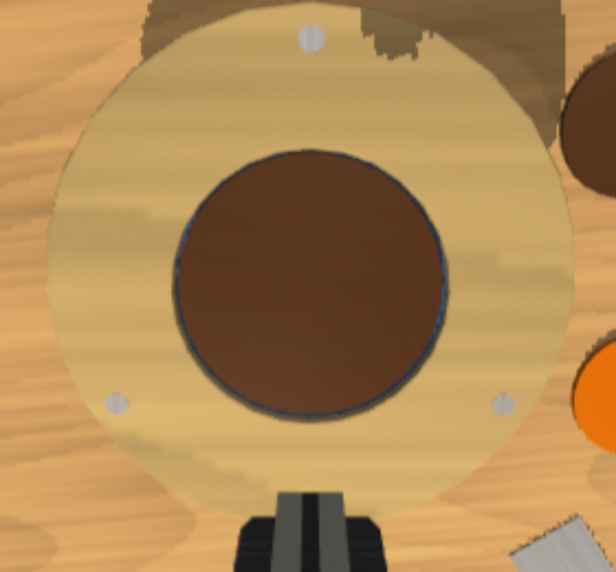

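The press met the disc at z = 0.1000, flush with the ring, and held 8.6 N. The disc still lies centred and level, and the fingers are clear.

```bash
python3 -c "
from station import order; print(order.close_job())"
```

```text
the job is handed in; nothing more can be done
None
```

The insert is seated flush in the opening and was pressed home on its middle with about 8.6 N; the arm never went near the cup, jar or trimmer, and I handed the job in at about 20 s, with no verdict returned.

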